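# Drive the pivot pin out of a microscope stage

### The arm

A 6-joint arm with a two-finger parallel gripper is mounted at the origin on the work surface. World frame = base frame: x ahead of the robot, y to its left, z up, the work surface at z = 0. Lengths are in m, angles in rad, forces in N, time in s.
With the tool pointing down it reaches from about 0.15 to 0.775 m from the base axis. Payload 6.1 kg.
Tool frame: the origin (TCP) lies between the finger pads; the fingertips stand 22 mm ahead of it and the grasp point (between the pads) lies 3 mm ahead of it (arm.tips_ahead is the distance from the TCP to the fingertips, in m); z points along the fingers, y is the line along which they close (so a half turn about z gives the same grasp; the last joint's range is limited). The gripper opens to 85 mm and grips with 20 to 120 N. Pads are 22 mm wide; open, the fingers measure 114 mm over their backs; the gripper's body (76 mm by 85 mm) begins 54 mm behind the grasp point. The pads swing forward as they close: fully open they stand 13 mm farther back than shut.
Start: joints at [-1.254, 0.126, -0.04, 1.405, 0, 1.571], TCP at [0.164, -0.499, 0.253] pointing down, gripper open.
Joint ranges: [-2.72, 2.72], [-0.95, 1.95], [-1.27, 1.35], [-1.78, 2.02], [-1.46, 1.47], [-3.14, 3.14]. Speed limits (rad/s): [2.39, 2.39, 3.01, 3.14, 3.14, 3.14].

### API

Orientations are given as a unit quaternion [w, x, y, z].
In Python, from station import arm gives the robot as it stands.
- The arm moves only by the tool play_rows, never from a script. Its argument "steps" is a list of rows, each an object with "delta_pos": the shift along the world's x, y, z in cm, a list of three; "turn": the turn about the world's z in rad. In form: [{"delta_pos": [dx, dy, dz], "turn": turn}, ...]. A call has 1 to 12 rows; each row shifts and turns the commanded pose from where the row before left it; what a row does not reach is not made up. A row lasts 1/12 s, in which the tool goes at most 41.7 mm and 7.16 degrees, less where a joint would pass 70% of its speed; a pose out of reach is approached as far as the arm can. A call is refused whole if a number of a shift passes 4.17 or a number of a turn 0.125, either way. A call with a gripper value outside its range is refused whole. "jaw" is the closure, from 0 (fully open) to 1 (shut), set as the call begins (left out, the last holds). The fingers move at their own pace and stop on an object; "squeeze" is the grip in N (left out, the last holds). Time passes only in rows, so rows that do not move let the fingers close. It gives the time, the measured TCP pose, the force, the opening and the grip force at its end, in the units of the state.
- arm.state(): the state, without advancing time (a new reading comes with each control period).
- arm.grab_frame(name): name is "side" or "top"; returns the picture (400x640x3 uint8, blue, green, red); there is no depth.
- arm.camera_params(name): a dict with "intrinsics" (3x3 intrinsics, pixels), "world_from_camera" (4x4, takes a point from camera to world coordinates). Camera axes: x right, y up, looking along -z (the intrinsics and any distortion apply to the point x, -y, -z); pixel columns grow to the right and rows downward; lengths in m; the calibration is good to about 2 mm. A picture is of the moment at which its call begins. camera_params takes no time and is no camera call.
- arm.sign_off(): hands the job in; it is judged then, once.
Trained networks look in the newest picture that a camera, given by its name, has taken for a name from the list of things; names that differ only in an ending like _2 or _b are one class to them, and where a whole thing is asked for, a point or a joint stands for the part that bears it (a point fixed in the world has none). Each returns a list of dicts, best first, with "confidence" (0 to 1); they miss things now and then, are a little off and sometimes report something else, mostly with a low value. They report only what shows in the picture. A call takes as long as a camera call. They do not tell look-alikes from the thing itself.
- arm.recognise(camera, query): "rect" ([left, top, width, height] in pixels, round what is visible of it).
- arm.masks_of(camera, query): "pixels" (400x640 bool, what is visible of it) and "rect" ([left, top, width, height] in pixels, round what is visible of it).
- arm.landmark_of(camera, query): "centre" ([row, column] in pixels: a listed point, or the origin of a listed thing).
The state is a dict: "time": time; "q": joint angles; "joint_velocities": joint speeds; "effort": joint torques, N m; "eef_pos": TCP position; "ee_rot": TCP orientation; "force": force on the tool from outside, world axes, zero at the start; "ft_torque": the same for the moment, N m; "opening": opening from 0.0 (shut) to 1.0 (fully open); "gripper_force": force on a finger pad.
Only numpy, scipy, OpenCV 4.12 (cv2) and the standard library are available. Lean on these libraries where they do the work, as an engineer would, in place of code of your own. Each camera call takes 0.05 s, during which the arm holds its last target. There are 200 camera calls.

### The job

Put the catch tray on the bench under the hole in the stripped microscope's black stage, then take the long slim punch from the rack and push the steel pivot pin down and right out through the hole, so that it drops into the tray and never onto the bench. Finally stand the punch upright in the rack again, leaving the pin in the tray.

Things in the scene. Friction and masses are not known exactly. Their poses are not given: they have to be found in the camera images.
- stand: Stripped microscope, fixed: cream horseshoe foot, column, flat black stage. Origin on the bench below the hole; z up, x from the stage's free front edge to the column. The stage's front edge is 50 mm before (-x) the hole. Under it: foot arms 18 mm high, inner faces 64 mm either side (y), reaching 50 mm forward; foot's back from 78 mm behind the hole. Column 75 to 125 mm behind, 171 mm high.
- stage_bore (a point): Middle of the top mouth of the vertical through-hole in the stand's stage, 102 mm above the bench. The stage is a black plate 125 x 112 mm. The hole is 26 mm wide with a 4 mm chamfer at the top and runs down through a 56 mm square boss whose underside is 70 mm above the bench. Axes as the stand's.
- pin: Steel pivot pin, upright cylinder 24 mm wide, 25 mm long, 90 g, lower edge bevelled. Origin at its centre, z along its axis. It sits in the stage's hole, top about flush with the stage, on three small spring balls 6 mm above the hole's lower end. A push of about 7 to 13 N drives it past them; they drag on it and it falls free once its top is some 30 mm below the stage's top.
- tray_bin (a point): Steel catch tray loose on the bench, 250 g: an open bin 90 mm long (x), 70 mm wide (y), 25 mm high, walls and floor 3 mm, with an upright handle beyond its -x end. This point is the middle of the bin's inner floor, 3 mm above the tray's underside. Axes: x from the handle towards the bin, z up.
- tray_handle (a point): Grip point of the catch tray: its handle is an upright plate 30 mm long (x), 10 mm thick (y), 85 mm high, centred 105 mm behind (-x) the middle of the bin. This point is in the middle of the plate, 65 mm above the tray's underside. Axes as the tray's.
- punch_grip (a point): Long slim punch, 160 g, upright in a rack hole: ringed aluminium handle 20 mm wide, 80 mm tall; under it a collar 40 mm wide, 6 mm thick; then a steel nose 10 mm wide, 70 mm long. Point: middle of the handle, 116 mm above the nose's end; z up along the punch. Not for the job: a punch with squat black knob and 15 mm stub nose, a brush with bulging wooden handle (both lower).
- punch_tip (a point): The end of the long slim punch's steel nose, on its axis.
- rack_top (a point): Middle of the top of the white tool rack, 85 mm above the bench; fixed. Top plate 180 mm (x) by 56 mm (y), 12 mm thick, open below, with three 22 mm holes (3 mm chamfer) in a row along x: at the middle and 55 mm either side. Each holds one tool, its collar resting on the plate; the seated punch has its handle's middle 46 mm above this.
Not all that is in view belongs to the job. What is shaped like the part that bears tray_bin but yellow is not meant.

How it is judged:
By the outcome, as a careful person would: the job done as asked, in the order asked, and still so for the second after the job is handed in, with the robot touching nothing.
It also fails if it takes over 51 s, if anything falls off the work surface, if the arm or the gripper's body presses on something with over 40 N, if the wrist force passes 120 N, or if a joint passes its speed limit or range.

## Working session

There is one attempt and no reset: what is moved stays moved. The work goes in short steps, Python scripts to look and compute and a tool call to move; the robot and the scene stay as the last step left them, time stands still between calls to the robot, and variables do not carry over. Pictures are saved under pics/ and viewed, at most 10 in all, crops included, and the job is handed in when it is done.

Besides the shell and the picture viewer there is one more tool, called after ">>>" in YAML: its name, and indented under it one key for each argument. play_rows: Moves the arm, as the interface text tells. Its arguments: {"type":"object","properties":{"steps":{"type":"array"},"jaw":{"type":"number"},"squeeze":{"type":"number"}},"required":["steps"]}

```bash
mkdir -p pics
cat > h.py <<'E'
import numpy as np, cv2
from station import arm
def cam(n):
    p=arm.camera_params(n); return np.array(p["intrinsics"]),np.array(p["world_from_camera"]),p
def ray(n,rc):
    K,T,_=cam(n); v,u=rc
    d=np.array([(u-K[0,2])/K[0,0],-(v-K[1,2])/K[1,1],-1.])
    return T[:3,3],T[:3,:3]@d
def atz(n,rc,z):
    o,d=ray(n,rc); return o+d*(z-o[2])/d[2]
def proj(n,P):
    K,T,_=cam(n); c=np.linalg.inv(T)@np.r_[P,1]
    return np.array([K[1,2]-K[1,1]*c[1]/-c[2],K[0,2]+K[0,0]*c[0]/-c[2]])  # row,col
def tri(rs):
    A=np.zeros((3,3));b=np.zeros(3)
    for o,d in rs:
        d=d/np.linalg.norm(d);M=np.eye(3)-np.outer(d,d);A+=M;b+=M@o
    return np.linalg.solve(A,b)
E
python3 - <<'E'
from h import *
np.set_printoptions(precision=3,suppress=True)
for n in("top","side"):
    cv2.imwrite(f"pics/{n}0.png",arm.grab_frame(n)); p=cam(n)[2]; print(n,{k:v for k,v in p.items()})
    for q in("stage_bore","pin","tray_bin","tray_handle","punch_grip","punch_tip","rack_top","stand"):
        print(n,q,[(np.round(d["centre"],1).tolist(),round(d["confidence"],2)) for d in arm.landmark_of(n,q)[:4]])
print(arm.state()["time"])
E
```

```text
top {'intrinsics': array([[408.759,   0.   , 319.52 ],
       [  0.   , 408.759, 201.858],
       [  0.   ,   0.   ,   1.   ]]), 'world_from_camera': array([[-0.022,  0.997, -0.071,  0.406],
       [-1.   , -0.023, -0.012, -0.043],
       [-0.013,  0.071,  0.997,  1.079],
       [ 0.   ,  0.   ,  0.   ,  1.   ]])}
top stage_bore [([183.5, 192.2], 0.72), ([130.1, 301.4], 0.58)]
top pin [([183.4, 190.9], 0.52), ([132.4, 299.4], 0.49)]
top tray_bin [([274.6, 459.1], 0.93), ([166.4, 429.6], 0.75)]
top tray_handle [([233.9, 458.5], 0.81), ([204.4, 434.7], 0.65)]
top punch_grip [([184.1, 192.6], 0.63), ([204.2, 431.3], 0.4)]
top punch_tip []
top rack_top [([162.2, 196.4], 0.59)]
top stand [([142.4, 302.8], 0.95)]
side {'intrinsics': array([[451.865,   0.   , 323.347],
       [  0.   , 451.865, 204.907],
       [  0.   ,   0.   ,   1.   ]]), 'world_from_camera': array([[-0.664,  0.513, -0.544, -0.068],
       [-0.748, -0.433,  0.503,  0.465],
       [ 0.022,  0.741,  0.671,  0.788],
       [ 0.   ,  0.   ,  0.   ,  1.   ]])}
side stage_bore [([183.0, 261.2], 0.93)]
side pin [([189.1, 260.1], 0.43)]
side tray_bin [([174.2, 376.4], 0.96)]
side tray_handle [([175.5, 407.0], 0.95), ([180.4, 443.7], 0.4)]
side punch_grip [([260.0, 184.9], 0.69)]
side punch_tip []
side rack_top [([259.0, 177.6], 0.89), ([183.2, 260.5], 0.48), ([212.5, 264.8], 0.28)]
side stand [([214.7, 259.4], 0.86)]
0.9
```

View pics/top0.png

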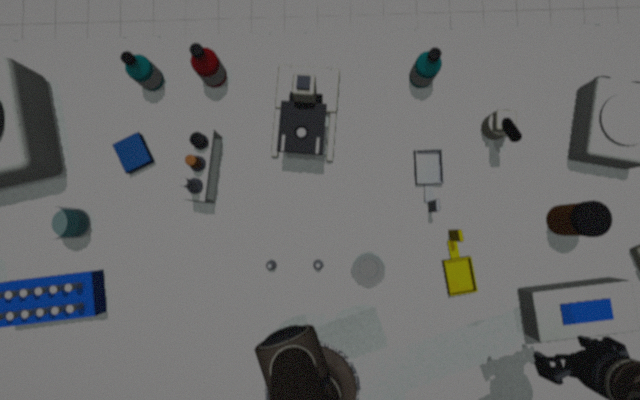

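View pics/side0.png

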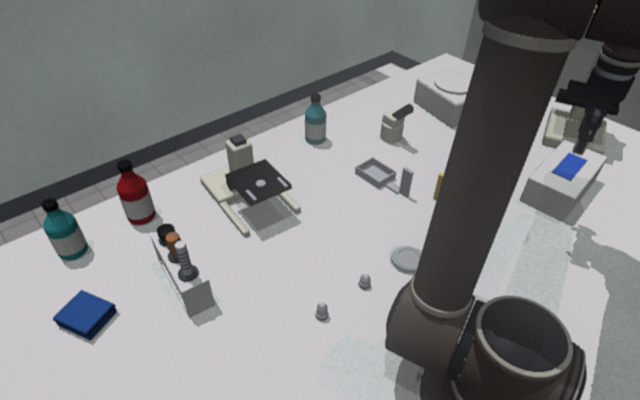

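The top view shows the grey tray with its bin at (row 167, col 428) and handle at (205, 432). The yellow look-alike is at (274, 459), and the stage hole is at (131, 301). The rack holds three tools: black knob (141, 199), wooden brush (161, 195) and slim handle (185, 193). In the side view the tall ringed handle is at (258, 183). I'll confirm the tools and tray in one crop and measure at the same time.

Run:
```python
from h import *
np.set_printoptions(precision=4,suppress=True)
t=cv2.imread("pics/top0.png");s=cv2.imread("pics/side0.png")
z=lambda i,r,c,h,w:cv2.resize(i[r:r+h,c:c+w],(400,300),interpolation=cv2.INTER_CUBIC)
cv2.imwrite("pics/crop.png",np.vstack([np.hstack([z(t,120,150,90,120),z(s,215,130,105,140)]),np.hstack([z(t,140,380,90,120),z(s,145,340,75,100)])]))
def m(n,q,near):
    L=[d for d in arm.masks_of(n,q)]
    for d in L:
        ys,xs=np.nonzero(d["pixels"]); 
        print(n,q,round(d["confidence"],2),ys.mean().round(1),xs.mean().round(1),len(ys),d["rect"])
for n in("top","side"):
    for q in("tray_handle","punch_grip","pin","stand"): m(n,q,None)
T=lambda a,b:tri([ray("top",a),ray("side",b)])
print("bore",T((130.1,301.4),(183,261.2)),atz("top",(131.3,300.4),.102),atz("side",(183,261.2),.102))
print("bin",atz("top",(166.4,429.6),.003),atz("side",(174.2,376.4),.003))
print("handle",T((204.4,434.7),(175.5,407)),atz("top",(204.4,434.7),.065),atz("side",(175.5,407),.065))
print("punch",T((184.1,192.6),(260,184.9)),atz("top",(184.1,192.6),.131),atz("side",(260,184.9),.131))
print("rack",atz("top",(162.2,196.4),.085),atz("side",(259,177.6),.085))
```

```text
top tray_handle 0.76 173.3 429.2 1399 [412.1, 145.9, 34.7, 67.0]
top tray_handle 0.65 267.1 457.9 1432 [441.7, 230.2, 34.7, 65.1]
top punch_grip 0.71 183.8 191.3 292 [182.3, 174.7, 20.3, 17.0]
top pin 0.39 132.4 301.1 73 [296.5, 131.0, 8.1, 5.9]
top stand 0.89 108.9 305.1 5358 [268.6, 63.9, 69.6, 97.3]
side tray_handle 0.89 175.7 384.5 1270 [356.8, 159.5, 56.9, 35.6]
side tray_handle 0.55 184.5 437.9 104 [432.7, 174.0, 11.0, 23.9]
side punch_grip 0.67 262.8 185.2 572 [173.5, 241.7, 24.9, 40.8]
side stand 0.85 180.7 245.5 4021 [199.9, 134.4, 103.6, 102.6]
bore [0.6524 0.0078 0.0938] [0.6487 0.0111 0.102 ] [0.6424 0.0121 0.102 ]
bin [ 0.5703 -0.3237  0.003 ] [ 0.569  -0.3228  0.003 ]
handle [ 0.4648 -0.317   0.0648] [ 0.4656 -0.3162  0.065 ] [ 0.4639 -0.3176  0.065 ]
punch [0.5256 0.2707 0.12  ] [0.5223 0.2646 0.131 ] [0.5184 0.2758 0.131 ]
rack [0.5821 0.2701 0.085 ] [0.5713 0.2724 0.085 ]
```

View pics/crop.png

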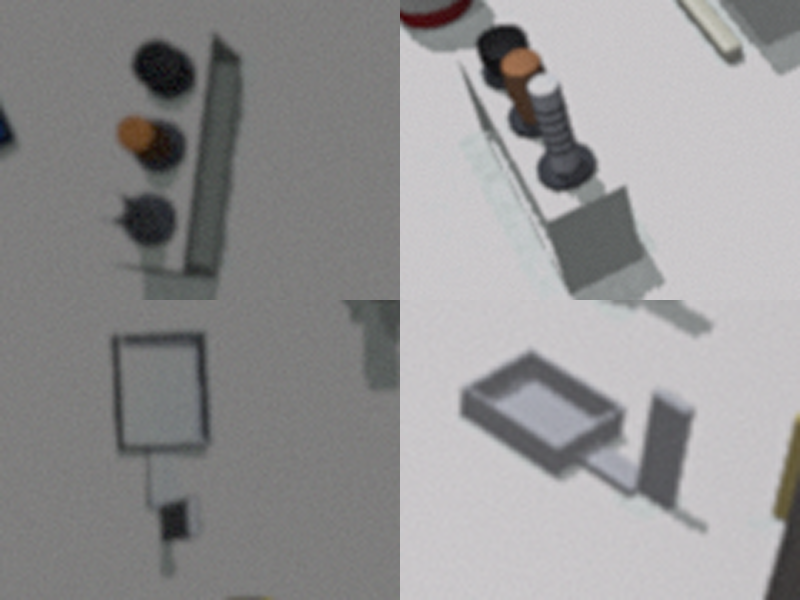

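The crop confirms the choices. The slim ringed punch is the tool nearest the robot, with its collar at top (186, 195) and side (273, 188). The black knob and the brush are farther along the rack. The grey tray is the right one, and the yellow one is the decoy. Next I need the stand and rack yaw and a better bore position.

Run:
```python
from h import *
from scipy.spatial.transform import Rotation as R
np.set_printoptions(precision=4,suppress=True)
t=cv2.imread("pics/top0.png");s=cv2.imread("pics/side0.png")
g=cv2.cvtColor(t,6)
# bore: bright disc in stage
for n,im,(r0,r1,c0,c1) in(("top",t,(120,145,290,314)),("side",s,(175,192,250,272))):
    w=cv2.cvtColor(im,6)[r0:r1,c0:c1]; th,b=cv2.threshold(w,0,255,cv2.THRESH_OTSU)
    k,l,st,ce=cv2.connectedComponentsWithStats(b)
    for i in range(1,k): print(n,st[i].tolist(),(ce[i][::-1]+[r0,c0]), atz(n,ce[i][::-1]+[r0,c0],.102))
# stage rect
w=g[85:165,265:345]; b=(w<60).astype(np.uint8); b=cv2.morphologyEx(b,cv2.MORPH_OPEN,np.ones((3,3)))
k,l,st,ce=cv2.connectedComponentsWithStats(b);i=1+np.argmax(st[1:,4])
ys,xs=np.nonzero(l==i)
P=np.array([atz("top",(y+85,x+265),.102)[:2] for y,x in zip(ys,xs)],np.float32); print("stage",cv2.minAreaRect(P),st[i])
print("punch collar",atz("top",(186,195),.091),atz("side",(272.8,188.5),.088),"brush collar",atz("top",(163.5,198.9),.091))
print("knobs",atz("top",(265,271),0),atz("top",(265,318),0),atz("top",(268,368),0))
st=arm.state();q=st["ee_rot"];print(st["eef_pos"],R.from_quat([q[1],q[2],q[3],q[0]]).as_matrix(),st["time"])
cv2.imwrite("pics/c2.png",np.hstack([cv2.resize(t[60:165,260:350],(514,600),interpolation=2)]))
```

```text
top [7, 8, 9, 9, 69] [132. 301.] [0.6469 0.0097 0.102 ]
side [6, 5, 10, 7, 53] [182.566  260.1698] [0.6453 0.0131 0.102 ]
stage ((0.6681355834007263, 0.006914343684911728), (0.10918466001749039, 0.14995752274990082), 85.16371154785156) [  14    9   47   61 2261]
punch collar [0.5225 0.2717 0.091 ] [0.5227 0.2744 0.088 ] brush collar [0.5777 0.2621 0.091 ]
knobs [0.3201 0.1006 0.    ] [ 0.3175 -0.0226  0.    ] [ 0.307  -0.1531  0.    ]
[ 0.1636 -0.4989  0.2533] [[ 0.9502  0.3115 -0.    ]
 [ 0.3115 -0.9502 -0.    ]
 [-0.      0.     -1.    ]] 1.3
```

View pics/c2.png

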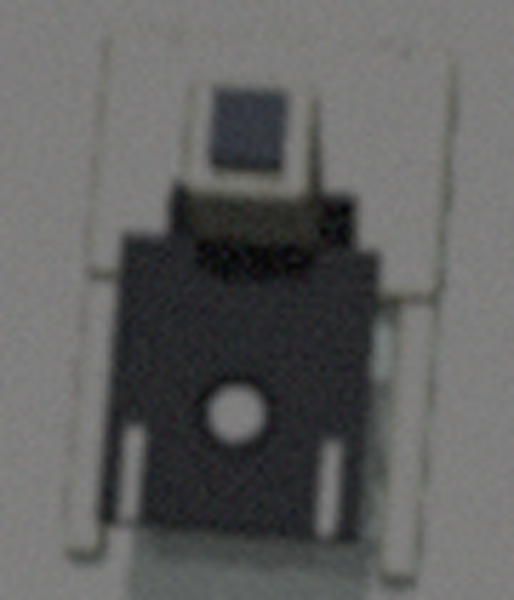

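The bore is at about (0.646, 0.011), with stand yaw ≈ -0.08. The punch is at (0.5225, 0.273), the tray handle at (0.465, -0.317) and tray yaw is ≈ -0.06. I'll move above the tray handle.

>>> play_rows:
  steps:
    - {"delta_pos": [3.35,2.02,0],"turn": -0.094}
    - {"delta_pos": [3.35,2.02,0],"turn": -0.094}
    - {"delta_pos": [3.35,2.02,0],"turn": -0.094}
    - {"delta_pos": [3.35,2.02,0],"turn": -0.095}
    - {"delta_pos": [3.35,2.02,0],"turn": 0}
    - {"delta_pos": [3.35,2.02,0],"turn": 0}
    - {"delta_pos": [3.35,2.02,-1],"turn": 0}
    - {"delta_pos": [3.35,2.02,-1],"turn": 0}
    - {"delta_pos": [3.35,2.02,-1.5],"turn": 0}
    - {"delta_pos": [0,0,-3],"turn": 0}
    - {"delta_pos": [0,0,-3],"turn": 0}
    - {"delta_pos": [0,0,0],"turn": 0}
  jaw: 0

```text
time: 2.3
eef_pos: [0.463, -0.3146, 0.1523]
ee_rot: [-0.003, 1.0, -0.029, -0.004]
force: [-1.1, 0.5, -0.4]
opening: 0.999
gripper_force: 0.0
```

>>> play_rows:
  steps:
    - {"delta_pos": [0,0,-3],"turn": 0}
    - {"delta_pos": [0,0,-3],"turn": 0}
    - {"delta_pos": [0,0,-2],"turn": 0}
    - {"delta_pos": [0,0,0],"turn": 0}
    - {"delta_pos": [0,0,0],"turn": 0}

```text
time: 2.72
eef_pos: [0.4645, -0.3174, 0.0791]
ee_rot: [-0.0, 1.0, -0.03, -0.0]
force: [-0.2, -0.6, 1.2]
opening: 1.001
gripper_force: 0.0
```

Run:
```python
from h import *
s=arm.state();print({k:np.round(s[k],4).tolist() for k in("eef_pos","ee_rot","q","joint_velocities","force")})
t=arm.grab_frame("top");u=arm.grab_frame("side")
z=lambda i,r,c,h,w:cv2.resize(i[r:r+h,c:c+w],(400,300),interpolation=2)
cv2.imwrite("pics/g1.png",np.hstack([z(t,140,370,90,120),z(u,130,330,90,120)]))
```

```text
{'eef_pos': [0.4645, -0.3174, 0.0791], 'ee_rot': [-0.0003, 0.9995, -0.0305, -0.0004], 'q': [-0.5995, 0.2521, -0.273, 1.0467, 0.0, 2.6031], 'joint_velocities': [0.0021, -0.0213, 0.0426, 0.004, -0.0001, 0.0019], 'force': [-0.2006, -0.621, 1.239]}
```

View pics/g1.png

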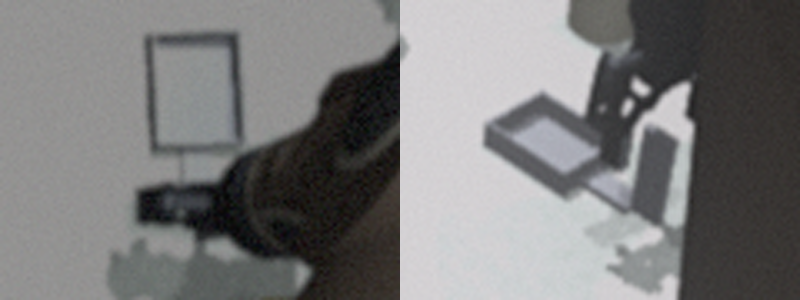

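The fingers sit around the handle (side crop, handle at (175, 655) between them). I'll lower 1 cm and close.

>>> play_rows:
  steps:
    - {"delta_pos": [0,0,-1.1],"turn": 0}
    - {"delta_pos": [0,0,0],"turn": 0}

```text
time: 2.98
eef_pos: [0.4651, -0.3174, 0.0674]
ee_rot: [0.0, 1.0, -0.03, 0.0]
force: [0.3, -0.0, -1.3]
opening: 0.995
gripper_force: 0.0
```

>>> play_rows:
  steps:
    - {"delta_pos": [0,0,0],"turn": 0}
    - {"delta_pos": [0,0,0],"turn": 0}
    - {"delta_pos": [0,0,0],"turn": 0}
    - {"delta_pos": [0,0,0],"turn": 0}
    - {"delta_pos": [0,0,0],"turn": 0}
    - {"delta_pos": [0,0,0],"turn": 0}
    - {"delta_pos": [0,0,0],"turn": 0}
    - {"delta_pos": [0,0,0],"turn": 0}
  jaw: 1
  squeeze: 90

```text
time: 3.65
eef_pos: [0.4651, -0.3172, 0.0676]
ee_rot: [0.0, 1.0, -0.03, 0.0]
force: [0.6, 0.3, 1.7]
opening: 0.106
gripper_force: 88.8
```

>>> play_rows:
  steps:
    - {"delta_pos": [0,0,0.5],"turn": 0}
    - {"delta_pos": [0,0,1],"turn": 0}
    - {"delta_pos": [-1.0,1.0,0],"turn": 0}
    - {"delta_pos": [-1.5,2.5,0],"turn": 0}
    - {"delta_pos": [-1.5,3.2,0],"turn": 0}
    - {"delta_pos": [-1.5,3.2,0],"turn": 0}
    - {"delta_pos": [-1.0,3.5,0],"turn": 0}
    - {"delta_pos": [0,3.5,0],"turn": 0}
    - {"delta_pos": [0,3.5,0],"turn": 0}
    - {"delta_pos": [0,3.5,0],"turn": 0}
    - {"delta_pos": [0,3.5,0],"turn": -0.01}
    - {"delta_pos": [0,3.0,0],"turn": -0.01}

```text
time: 4.65
eef_pos: [0.3985, -0.022, 0.0831]
ee_rot: [-0.005, 1.0, -0.031, 0.0]
force: [1.4, -1.1, -2.6]
opening: 0.106
gripper_force: 88.2
```

>>> play_rows:
  steps:
    - {"delta_pos": [0,2.5,0],"turn": 0}
    - {"delta_pos": [0,1.3,0],"turn": 0}
    - {"delta_pos": [0,0,0],"turn": 0}

```text
time: 4.9
eef_pos: [0.398, -0.0096, 0.0827]
ee_rot: [-0.013, 1.0, -0.021, 0.0]
force: [-0.6, -0.2, -3.3]
opening: 0.105
gripper_force: 88.2
```

Run:
```python
from h import *
s=arm.state();print({k:np.round(s[k],4).tolist() for k in("eef_pos","ee_rot","force","opening")})
t=arm.grab_frame("top");u=arm.grab_frame("side")
z=lambda i,r,c,h,w:cv2.resize(i[r:r+h,c:c+w],(400,500),interpolation=2)
cv2.imwrite("pics/g2.png",np.hstack([z(t,85,250,150,120),z(u,130,210,150,120)]))
for n in("top","side"):
  for d in arm.landmark_of(n,"tray_bin")[:3]: print(n,d["confidence"],d["centre"],atz(n,d["centre"],.02))
```

```text
{'eef_pos': [0.398, -0.0096, 0.0827], 'ee_rot': [-0.0133, 0.9997, -0.0209, 0.0003], 'force': [-0.6033, -0.1595, -3.2596], 'opening': 0.1048}
top 0.7 [275.7, 456.1] [ 0.28464237 -0.37509974  0.02      ]
top 0.66 [163.5, 195.7] [0.59022791 0.29244829 0.02      ]
side 0.83 [233.4, 307.1] [ 0.50511659 -0.01478049  0.02      ]
side 0.73 [217.7, 472.8] [ 0.28044577 -0.36294208  0.02      ]
```

View pics/g2.png

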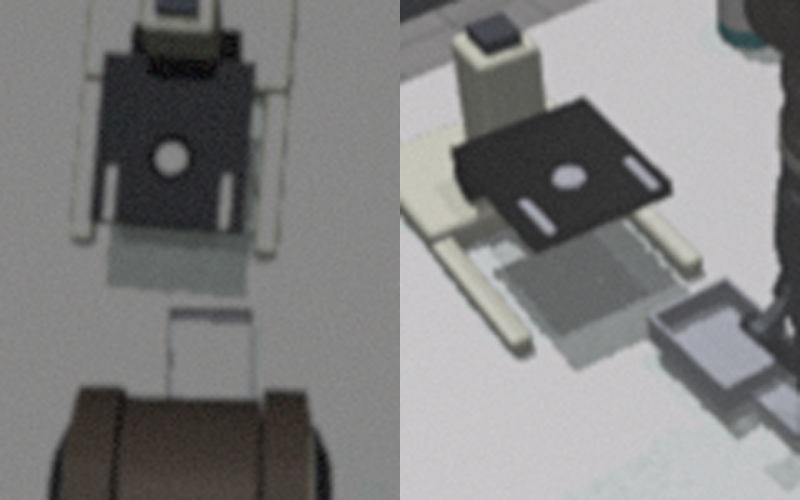

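The tray is held in front of the stand, with its bin around (355, 210) in the left half of the crop. The wrist hit joint 6's limit, so yaw -0.08 can't be reached. A tray yaw of about +0.06 avoids the limit and still fits between the foot arms, so I'll use that.

>>> play_rows:
  steps:
    - {"delta_pos": [0,0,0],"turn": 0.05}
    - {"delta_pos": [0,0.5,0],"turn": 0.05}
    - {"delta_pos": [0,0.5,0],"turn": 0}
    - {"delta_pos": [0,0,0],"turn": 0}

```text
time: 5.43
eef_pos: [0.398, 0.0001, 0.0823]
ee_rot: [-0.013, 1.0, 0.028, -0.001]
force: [1.1, 0.0, -2.5]
opening: 0.104
gripper_force: 88.2
```

Run:
```python
from h import *
s=arm.state();print({k:np.round(s[k],4).tolist() for k in("eef_pos","ee_rot","q","force","opening")})
for n in("top","side"):
  arm.grab_frame(n)
  for d in arm.landmark_of(n,"tray_bin")[:3]: print(n,d["confidence"],d["centre"],atz(n,d["centre"],.018))
```

```text
{'eef_pos': [0.398, 0.0001, 0.0823], 'ee_rot': [-0.0134, 0.9995, 0.0279, -0.0005], 'q': [-0.018, -0.0502, -0.6056, 1.0177, 0.0266, 3.0677], 'force': [1.0768, 0.0029, -2.4873], 'opening': 0.1045}
top 0.81 [276.5, 460.1] [ 0.28217874 -0.3858202   0.018     ]
top 0.8 [195.2, 307.0] [0.50002578 0.00176931 0.018     ]
side 0.81 [220.2, 472.0] [ 0.27739646 -0.35595099  0.018     ]
side 0.67 [236.4, 299.2] [0.51111882 0.00446213 0.018     ]
```

>>> play_rows:
  steps:
    - {"delta_pos": [1.0,0.3,0],"turn": 0}
    - {"delta_pos": [2.0,0.4,0],"turn": 0}
    - {"delta_pos": [2.0,0,0],"turn": 0}
    - {"delta_pos": [2.0,0,0],"turn": 0}
    - {"delta_pos": [2.0,0,0],"turn": 0}
    - {"delta_pos": [2.0,0,0],"turn": 0}
    - {"delta_pos": [2.0,0,0],"turn": 0}
    - {"delta_pos": [1.2,0,0],"turn": 0}
    - {"delta_pos": [0,0,0],"turn": 0}
    - {"delta_pos": [0,0,-0.7],"turn": 0}
    - {"delta_pos": [0,0,-0.6],"turn": 0}
    - {"delta_pos": [0,0,0],"turn": 0}

```text
time: 6.63
eef_pos: [0.5392, 0.0073, 0.0684]
ee_rot: [-0.013, 0.999, 0.029, -0.001]
force: [-0.4, -0.6, -2.3]
opening: 0.105
gripper_force: 88.2
```

Run:
```python
from h import *
s=arm.state();print({k:np.round(s[k],4).tolist() for k in("eef_pos","ee_rot","q","force","opening")})
for n in("top","side"):
  cv2.imwrite(f"pics/{n}3.png",arm.grab_frame(n))
  for q in("tray_bin","tray_handle"):
    for d in arm.landmark_of(n,q)[:3]: print(n,q,d["confidence"],d["centre"],atz(n,d["centre"],.005 if q=="tray_bin" else .067))
```

```text
{'eef_pos': [0.5392, 0.0073, 0.0684], 'ee_rot': [-0.0134, 0.9995, 0.0291, -0.0009], 'q': [0.0001, 0.2192, -0.3407, 1.0134, 0.0267, 3.0834], 'force': [-0.3972, -0.5927, -2.302], 'opening': 0.1048}
top tray_bin 0.58 [274.1, 456.7] [ 0.28699479 -0.38153675  0.005     ]
top tray_handle 0.77 [233.7, 454.9] [ 0.39220888 -0.3621133   0.067     ]
top tray_handle 0.67 [162.5, 200.4] [0.58429168 0.26571749 0.067     ]
side tray_bin 0.87 [214.7, 261.5] [0.64042432 0.02095946 0.005     ]
side tray_handle 0.8 [219.7, 289.3] [0.52986266 0.01750073 0.067     ]
```

>>> play_rows:
  steps:
    - {"delta_pos": [0,0,-0.1],"turn": 0}
    - {"delta_pos": [0,0,0],"turn": 0}

```text
time: 7.1
eef_pos: [0.5398, 0.0072, 0.0683]
ee_rot: [-0.013, 0.999, 0.029, -0.001]
force: [0.3, 0.3, -2.3]
opening: 0.102
gripper_force: 88.3
```

>>> play_rows:
  steps:
    - {"delta_pos": [0,0,0],"turn": 0}
    - {"delta_pos": [0,0,0],"turn": 0}
    - {"delta_pos": [0,0,0],"turn": 0}
    - {"delta_pos": [0,0,0],"turn": 0}
    - {"delta_pos": [0,0,0],"turn": 0}
    - {"delta_pos": [0,0,2],"turn": 0}
    - {"delta_pos": [-1.0,0,3],"turn": 0}
    - {"delta_pos": [-2.0,0,3.5],"turn": 0}
    - {"delta_pos": [-2.0,0,3.5],"turn": 0}
    - {"delta_pos": [-2.0,2.0,3],"turn": -0.12}
    - {"delta_pos": [-1.0,3.5,1],"turn": -0.12}
  jaw: 0

```text
time: 8.02
eef_pos: [0.4551, -0.0137, 0.2334]
ee_rot: [-0.044, 0.998, -0.04, 0.004]
force: [-0.1, -0.1, 0.2]
opening: 1.002
gripper_force: 0.0
```

Run:
```python
from h import *
s=arm.state();print({k:np.round(s[k],4).tolist() for k in("eef_pos","ee_rot","q","force","opening")})
t=arm.grab_frame("top")
for d in arm.landmark_of("top","tray_handle")[:3]: print(d["confidence"],d["centre"],atz("top",d["centre"],.065))
u=arm.grab_frame("side")
for q in("tray_bin","tray_handle"):
    for d in arm.landmark_of("side",q)[:3]: print(q,d["confidence"],d["centre"],atz("side",d["centre"],.003 if q=="tray_bin" else .065))
z=lambda i,r,c,h,w:cv2.resize(i[r:r+h,c:c+w],(400,500),interpolation=2)
cv2.imwrite("pics/g4.png",np.hstack([z(t,85,250,150,120),z(u,130,210,150,120)]))
```

```text
{'eef_pos': [0.4551, -0.0137, 0.2334], 'ee_rot': [-0.0436, 0.9982, -0.0401, 0.0042], 'q': [-0.0826, -0.0097, -0.23, 1.3458, 0.0874, 3.1395], 'force': [-0.0837, -0.0548, 0.1624], 'opening': 1.002}
0.67 [233.1, 456.6] [ 0.39356268 -0.36697975  0.065     ]
tray_bin 0.97 [217.2, 472.2] [ 0.29022374 -0.38165488  0.003     ]
tray_bin 0.95 [213.5, 260.5] [0.64744046 0.01915893 0.003     ]
tray_handle 0.85 [180.7, 441.5] [ 0.39270916 -0.36926595  0.065     ]
tray_handle 0.67 [217.0, 287.9] [0.54063596 0.01315072 0.065     ]
```

View pics/g4.png

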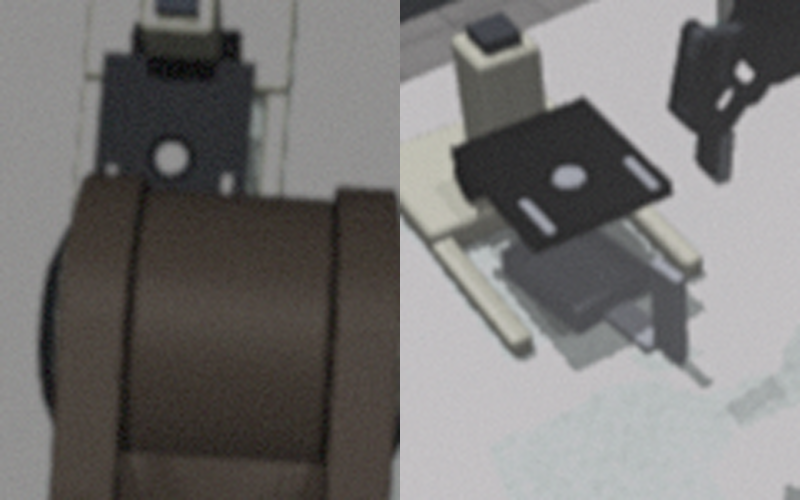

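The tray is under the boss: side estimate of the bin is (0.647, 0.019), well within the margin. My last turn went the wrong way into the joint 6 limit and left the tool leaning 0.087 rad. A full positive turn to the opposite limit should take that out, and it leaves the wrist where the rack needs it. I'll turn while moving.

>>> play_rows:
  steps:
    - {"delta_pos": [0,0,1],"turn": 0.125}
    - {"delta_pos": [0,0,1],"turn": 0.125}
    - {"delta_pos": [0,0,1],"turn": 0.125}
    - {"delta_pos": [0,0,1],"turn": 0.125}
    - {"delta_pos": [0,0,0],"turn": 0.125}
    - {"delta_pos": [0,0,0],"turn": 0.125}
    - {"delta_pos": [0,0,0],"turn": 0.125}
    - {"delta_pos": [0,0,0],"turn": 0.125}
    - {"delta_pos": [0,0,0],"turn": 0.125}
    - {"delta_pos": [0,0,0],"turn": 0.125}
    - {"delta_pos": [0,0,0],"turn": 0.125}
    - {"delta_pos": [0,0,0],"turn": 0.125}

```text
time: 9.27
eef_pos: [0.4554, -0.0143, 0.2666]
ee_rot: [-0.033, 0.756, 0.653, -0.03]
force: [-0.4, 0.2, 0.4]
opening: 1.003
gripper_force: 0.0
```

Run:
```python
from h import *
s=arm.state();print({k:np.round(s[k],4).tolist() for k in("eef_pos","ee_rot","q","time")})
```

```text
{'eef_pos': [0.4554, -0.0143, 0.2666], 'ee_rot': [-0.0329, 0.7562, 0.6528, -0.0298], 'q': [-0.0359, 0.0653, -0.0813, 1.5127, 0.0076, 1.681], 'time': 9.2667}
```

>>> play_rows:
  steps:
    - {"delta_pos": [0,1,0],"turn": 0.125}
    - {"delta_pos": [0,1,0],"turn": 0.125}
    - {"delta_pos": [0,1,0],"turn": 0.125}
    - {"delta_pos": [0,1,0],"turn": 0.125}
    - {"delta_pos": [0,1,0],"turn": 0.125}
    - {"delta_pos": [0,1,0],"turn": 0.125}
    - {"delta_pos": [0,1,0],"turn": 0.125}
    - {"delta_pos": [0,1,0],"turn": 0.125}
    - {"delta_pos": [0,1,0],"turn": 0.125}
    - {"delta_pos": [0,1,0],"turn": 0.125}
    - {"delta_pos": [0,1,0],"turn": 0.125}
    - {"delta_pos": [0,1,0],"turn": 0.125}

```text
time: 10.27
eef_pos: [0.4551, 0.1064, 0.2666]
ee_rot: [-0.005, 0.108, 0.993, -0.043]
force: [-0.0, 0.7, 0.7]
opening: 1.003
gripper_force: 0.0
```

>>> play_rows:
  steps:
    - {"delta_pos": [0,1,0],"turn": 0.125}
    - {"delta_pos": [0,1,0],"turn": 0.125}
    - {"delta_pos": [0,1,0],"turn": 0.125}
    - {"delta_pos": [0,1,0],"turn": 0.125}
    - {"delta_pos": [0,1,0],"turn": 0.125}
    - {"delta_pos": [0,1,0],"turn": 0.125}
    - {"delta_pos": [0,1,0],"turn": 0.125}
    - {"delta_pos": [0,1,0],"turn": 0.125}
    - {"delta_pos": [0,1,0],"turn": 0.125}
    - {"delta_pos": [0,1,0],"turn": 0.125}
    - {"delta_pos": [0,1,0],"turn": 0.125}
    - {"delta_pos": [0,1,0],"turn": 0.125}

```text
time: 11.27
eef_pos: [0.4548, 0.2264, 0.2666]
ee_rot: [0.025, -0.598, 0.801, -0.034]
force: [0.2, -0.5, 0.5]
opening: 1.002
gripper_force: 0.0
```

>>> play_rows:
  steps:
    - {"delta_pos": [0,1,0],"turn": 0.125}
    - {"delta_pos": [0,1,0],"turn": 0.125}
    - {"delta_pos": [0,1,0],"turn": 0.125}
    - {"delta_pos": [0,1,0],"turn": 0.125}
    - {"delta_pos": [0,0,0],"turn": 0.125}
    - {"delta_pos": [0,0,0],"turn": 0.125}
    - {"delta_pos": [0,0,0],"turn": 0.125}
    - {"delta_pos": [0,0,0],"turn": 0.125}
    - {"delta_pos": [0,0,0],"turn": 0.125}
    - {"delta_pos": [0,0,0],"turn": 0.125}

```text
time: 12.1
eef_pos: [0.4548, 0.2659, 0.2665]
ee_rot: [-0.04, 0.953, -0.299, 0.011]
force: [0.2, -0.3, 1.0]
opening: 1.003
gripper_force: 0.0
```

Run:
```python
from h import *
s=arm.state();print({k:np.round(s[k],4).tolist() for k in("eef_pos","ee_rot","q","time")})
```

```text
{'eef_pos': [0.4548, 0.2659, 0.2665], 'ee_rot': [-0.0402, 0.9532, -0.2995, 0.0112], 'q': [0.5089, 0.0707, -0.0752, 1.3512, 0.0389, -2.0224], 'time': 12.1}
```

>>> play_rows:
  steps:
    - {"delta_pos": [0,0,0],"turn": 0.125}
    - {"delta_pos": [0,0,0],"turn": 0.125}
    - {"delta_pos": [0,0,0],"turn": 0.125}
    - {"delta_pos": [0,0,0],"turn": 0.125}
    - {"delta_pos": [0,0,0],"turn": 0.125}
    - {"delta_pos": [0,0,0],"turn": 0.125}
    - {"delta_pos": [0,0,0],"turn": 0.125}
    - {"delta_pos": [0,0,0],"turn": 0.125}
    - {"delta_pos": [0,0,0],"turn": 0.125}
    - {"delta_pos": [0,0,0],"turn": 0.125}
    - {"delta_pos": [0,0,0],"turn": 0.0}

```text
time: 13.02
eef_pos: [0.4316, 0.3029, 0.2664]
ee_rot: [-0.026, 0.958, 0.287, -0.011]
force: [-0.3, -0.6, -0.8]
opening: 1.001
gripper_force: 0.0
```

Run:
```python
from h import *
s=arm.state();print({k:np.round(s[k],4).tolist() for k in("eef_pos","ee_rot","q","time")})
```

```text
{'eef_pos': [0.4316, 0.3029, 0.2664], 'ee_rot': [-0.026, 0.9576, 0.2867, -0.0106], 'q': [0.583, 0.1346, -0.0018, 1.4397, 0.0559, -3.1405], 'time': 13.0167}
```

>>> play_rows:
  steps:
    - {"delta_pos": [0,0,0],"turn": 0.125}
    - {"delta_pos": [0,0,0],"turn": 0.09}
    - {"delta_pos": [0,0,0],"turn": 0.0}

```text
time: 13.27
eef_pos: [0.3953, 0.3471, 0.2667]
ee_rot: [-0.004, 0.937, 0.349, -0.005]
force: [-0.2, 0.3, -0.5]
opening: 1.0
gripper_force: 0.0
```

Run:
```python
from h import *
s=arm.state();print({k:np.round(s[k],4).tolist() for k in("eef_pos","ee_rot","q","time")})
```

```text
{'eef_pos': [0.3953, 0.3471, 0.2667], 'ee_rot': [-0.0044, 0.937, 0.3493, -0.0047], 'q': [0.7145, 0.1331, -0.0021, 1.4414, 0.0116, -3.1407], 'time': 13.2667}
```

>>> play_rows:
  steps:
    - {"delta_pos": [1.59,-0.93,0],"turn": -0.11}
    - {"delta_pos": [1.59,-0.93,0],"turn": -0.11}
    - {"delta_pos": [1.59,-0.93,0],"turn": -0.11}
    - {"delta_pos": [1.59,-0.93,0],"turn": -0.11}
    - {"delta_pos": [1.59,-0.93,0],"turn": -0.11}
    - {"delta_pos": [1.59,-0.93,0],"turn": -0.11}
    - {"delta_pos": [1.59,-0.93,-1],"turn": -0.11}
    - {"delta_pos": [1.59,-0.93,-2],"turn": -0.11}
    - {"delta_pos": [0,0,-2],"turn": 0}
    - {"delta_pos": [0,0,0],"turn": 0}

```text
time: 14.1
eef_pos: [0.5242, 0.2682, 0.2126]
ee_rot: [-0.003, 0.996, -0.087, -0.005]
force: [-0.3, 0.2, 0.3]
opening: 0.999
gripper_force: 0.0
```

Run:
```python
from h import *
s=arm.state();print({k:np.round(s[k],4).tolist() for k in("eef_pos","ee_rot","q","time")})
u=arm.grab_frame("side");arm.grab_frame("top")
for d in arm.landmark_of("side","punch_grip")[:3]: print(d["confidence"],d["centre"],atz("side",d["centre"],.131))
for d in arm.masks_of("side","punch_grip")[:3]: print(d["confidence"],d["rect"])
cv2.imwrite("pics/g5.png",cv2.resize(u[170:320,110:270],(640,600),interpolation=2))
```

```text
{'eef_pos': [0.5242, 0.2682, 0.2126], 'ee_rot': [-0.0033, 0.9962, -0.0873, -0.0047], 'q': [0.4681, 0.2531, 0.0266, 1.3488, 0.0105, -2.4986], 'time': 14.1}
0.69 [258.4, 180.9] [0.52685687 0.27959051 0.131     ]
0.73 [174.8, 243.2, 22.0, 37.9]
0.71 [209.1, 132.0, 93.7, 104.9]
```

View pics/g5.png

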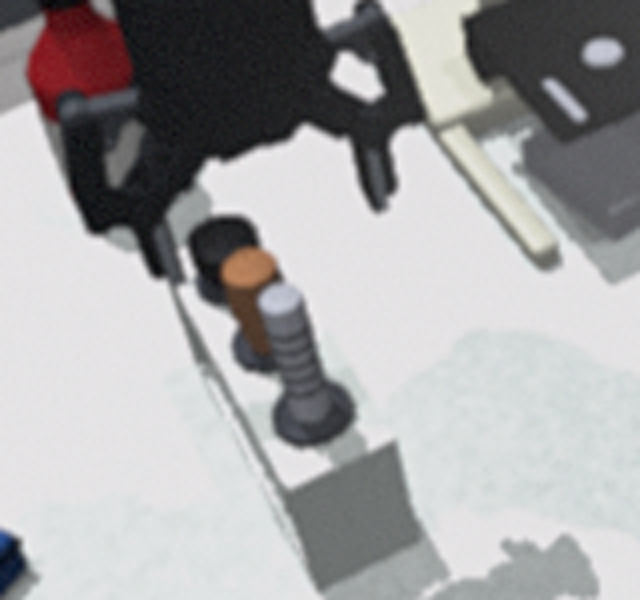

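The gripper is above the slim punch. In the crop its handle top is at (280, 300) and the finger tips are at (385, 205) and (165, 275).

Run:
```python
from h import *
np.set_printoptions(precision=4,suppress=True)
f=lambda x,y:(170+y/4,110+x/4)
print("top",atz("side",f(280,300),.171),"collar",atz("side",f(314,412),.091),"mid",atz("side",f(297,345),.131))
for z in(.19,.2):print("tipmid",atz("side",f(275,240),z))
print(proj("side",(.5242,.2682,.19)))
```

```text
top [0.5208 0.2763 0.171 ] collar [0.5197 0.2754 0.091 ] mid [0.5276 0.2721 0.131 ]
tipmid [0.5379 0.2656 0.19  ]
tipmid [0.5277 0.269  0.2   ]
[234.723 181.15 ]
```

>>> play_rows:
  steps:
    - {"delta_pos": [-0.3,0.5,0],"turn": 0}
    - {"delta_pos": [0,0,-2],"turn": 0}
    - {"delta_pos": [0,0,-2],"turn": 0}
    - {"delta_pos": [0,0,-2],"turn": 0}
    - {"delta_pos": [0,0,-1.8],"turn": 0}
    - {"delta_pos": [0,0,0],"turn": 0}
    - {"delta_pos": [0,0,0],"turn": 0}

```text
time: 14.88
eef_pos: [0.5214, 0.2748, 0.1408]
ee_rot: [-0.005, 0.996, -0.086, -0.001]
force: [0.1, 0.7, -0.1]
opening: 1.003
gripper_force: 0.0
```

>>> play_rows:
  steps:
    - {"delta_pos": [0,0,0],"turn": 0}
    - {"delta_pos": [0,0,0],"turn": 0}
    - {"delta_pos": [0,0,0],"turn": 0}
    - {"delta_pos": [0,0,0],"turn": 0}
    - {"delta_pos": [0,0,0],"turn": 0}
    - {"delta_pos": [0,0,0],"turn": 0}
    - {"delta_pos": [0,0,0],"turn": 0}
  jaw: 1
  squeeze: 90

```text
time: 15.47
eef_pos: [0.5223, 0.2744, 0.1412]
ee_rot: [-0.006, 0.996, -0.087, -0.001]
force: [-0.9, -0.5, 4.2]
opening: 0.213
gripper_force: 87.7
```

>>> play_rows:
  steps:
    - {"delta_pos": [0,0,1],"turn": 0}
    - {"delta_pos": [0,0,3],"turn": 0}
    - {"delta_pos": [0,0,3],"turn": 0}
    - {"delta_pos": [0,0,3],"turn": 0}
    - {"delta_pos": [0.5,-1,3],"turn": 0}
    - {"delta_pos": [1.3,-2.8,1],"turn": 0}
    - {"delta_pos": [1.3,-2.8,0],"turn": 0}
    - {"delta_pos": [1.3,-2.8,0],"turn": 0}
    - {"delta_pos": [1.3,-2.8,0],"turn": 0}
    - {"delta_pos": [1.3,-2.8,0],"turn": 0}
    - {"delta_pos": [1.3,-2.8,0],"turn": 0}
    - {"delta_pos": [1.3,-2.8,0],"turn": 0}

```text
time: 16.47
eef_pos: [0.6182, 0.0669, 0.2805]
ee_rot: [-0.005, 0.996, -0.087, -0.001]
force: [0.4, 0.8, -2.4]
opening: 0.213
gripper_force: 88.2
```

>>> play_rows:
  steps:
    - {"delta_pos": [1.3,-2.8,0],"turn": 0}
    - {"delta_pos": [1.0,-2.1,0],"turn": 0}
    - {"delta_pos": [0.5,-0.8,0],"turn": 0}
    - {"delta_pos": [0,0,0],"turn": 0}
    - {"delta_pos": [0,0,0],"turn": 0}

```text
time: 16.88
eef_pos: [0.6458, 0.0115, 0.2801]
ee_rot: [-0.006, 0.996, -0.087, -0.002]
force: [-0.3, -1.0, -1.5]
opening: 0.21
gripper_force: 88.3
```

Run:
```python
from h import *
from scipy.spatial.transform import Rotation as R
s=arm.state();print({k:np.round(s[k],4).tolist() for k in("eef_pos","ee_rot","q","time","force","opening")})
q=s["ee_rot"];Z=R.from_quat([q[1],q[2],q[3],q[0]]).as_matrix()[:,2];tip=s["eef_pos"]+.1262*Z;print("toolz",Z,"tip",tip,proj("side",tip))
u=arm.grab_frame("side");arm.grab_frame("top")
for n in("side","top"):
  for q in("punch_tip","stage_bore"):
    for d in arm.landmark_of(n,q)[:2]: print(n,q,d["confidence"],d["centre"],atz(n,d["centre"],tip[2] if q=="punch_tip" else .102))
cv2.imwrite("pics/g6.png",cv2.resize(u[90:240,190:350],(640,600),interpolation=2))
```

```text
{'eef_pos': [0.6458, 0.0115, 0.2801], 'ee_rot': [-0.0058, 0.9962, -0.0872, -0.0017], 'q': [0.0129, 0.3716, 0.3349, 1.5363, 0.0118, -2.9542], 'time': 16.8833, 'force': [-0.2757, -1.0186, -1.4855], 'opening': 0.2102}
toolz [-0.00237565  0.01178744 -0.9999277 ] tip [0.64549459 0.01302077 0.15387421] [165.09105891 258.51463317]
side punch_tip 0.79 [161.1, 259.1] [0.65713957 0.00303978 0.15387421]
side stage_bore 0.63 [186.0, 259.1] [0.63650346 0.02244754 0.102     ]
```

View pics/g6.png

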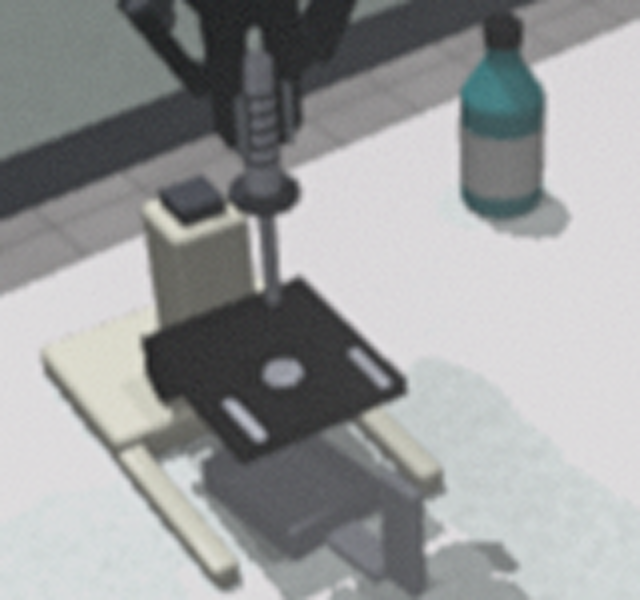

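The tip is at (166, 258.5) in the picture, where I predicted it, and lines up over the bore at (183, 260.7). I'll go down and push.

>>> play_rows:
  steps:
    - {"delta_pos": [0,-0.1,-1.5],"turn": 0}
    - {"delta_pos": [0,0,-1.5],"turn": 0}
    - {"delta_pos": [0,0,-1.0],"turn": 0}
    - {"delta_pos": [0,0,-0.6],"turn": 0}
    - {"delta_pos": [0,0,-0.6],"turn": 0}
    - {"delta_pos": [0,0,-0.5],"turn": 0}
    - {"delta_pos": [0,0,-0.5],"turn": 0}
    - {"delta_pos": [0,0,-0.5],"turn": 0}

```text
time: 17.85
eef_pos: [0.6467, 0.0105, 0.2151]
ee_rot: [-0.006, 0.996, -0.087, 0.001]
force: [-0.1, 0.4, 5.8]
opening: 0.212
gripper_force: 88.8
```

>>> play_rows:
  steps:
    - {"delta_pos": [0,0,-0.5],"turn": 0}
    - {"delta_pos": [0,0,-0.5],"turn": 0}
    - {"delta_pos": [0,0,-0.4],"turn": 0}
    - {"delta_pos": [0,0,-0.4],"turn": 0}

```text
time: 18.18
eef_pos: [0.646, 0.0104, 0.1952]
ee_rot: [-0.005, 0.996, -0.087, -0.001]
force: [-0.2, -0.5, -2.1]
opening: 0.209
gripper_force: 88.8
```

>>> play_rows:
  steps:
    - {"delta_pos": [0,0,-0.4],"turn": 0}
    - {"delta_pos": [0,0,-0.4],"turn": 0}
    - {"delta_pos": [0,0,-0.3],"turn": 0}
    - {"delta_pos": [0,0,0],"turn": 0}

```text
time: 18.52
eef_pos: [0.6455, 0.0103, 0.1832]
ee_rot: [-0.005, 0.996, -0.087, -0.002]
force: [-1.0, 0.3, -1.6]
opening: 0.212
gripper_force: 88.8
```

The push force rose to about 7 N and then vanished; the tip is now at z = 0.057. I'll go back up and look.

>>> play_rows:
  steps:
    - {"delta_pos": [0,0,1],"turn": 0}
    - {"delta_pos": [0,0,2],"turn": 0}
    - {"delta_pos": [0,0,3],"turn": 0}
    - {"delta_pos": [0,0,3],"turn": 0}
    - {"delta_pos": [0,0,1.2],"turn": 0}
    - {"delta_pos": [-0.5,1.5,0],"turn": 0}
    - {"delta_pos": [-1.3,2.8,0],"turn": 0}
    - {"delta_pos": [-1.3,2.8,0],"turn": 0}
    - {"delta_pos": [-1.3,2.8,0],"turn": 0}
    - {"delta_pos": [-1.3,2.8,0],"turn": 0}
    - {"delta_pos": [0,0,0],"turn": 0}

```text
time: 19.43
eef_pos: [0.5864, 0.1421, 0.2868]
ee_rot: [-0.007, 0.996, -0.084, -0.002]
force: [1.0, -1.2, -1.9]
opening: 0.209
gripper_force: 88.6
```

Run:
```python
from h import *
s=arm.state();print({k:np.round(s[k],4).tolist() for k in("eef_pos","ee_rot","q","time","force","opening")})
t=arm.grab_frame("top");u=arm.grab_frame("side")
for n in("side","top"):
  for q in("pin","tray_bin"):
    for d in arm.landmark_of(n,q)[:3]: print(n,q,d["confidence"],d["centre"],atz(n,d["centre"],.015))
z=lambda i,r,c,h,w:cv2.resize(i[r:r+h,c:c+w],(400,500),interpolation=2)
cv2.imwrite("pics/g7.png",np.hstack([z(t,95,265,100,80),z(u,160,230,100,80)]))
```

```text
{'eef_pos': [0.5864, 0.1421, 0.2868], 'ee_rot': [-0.0066, 0.9964, -0.0844, -0.0017], 'q': [0.2316, 0.2822, 0.2267, 1.5144, 0.0137, -2.7411], 'time': 19.4333, 'force': [0.9942, -1.1574, -1.9405], 'opening': 0.2092}
side pin 0.65 [210.7, 258.6] [0.64789198 0.02360371 0.015     ]
side tray_bin 0.87 [210.4, 263.9] [0.64025432 0.01286644 0.015     ]
top tray_bin 0.95 [140.2, 304.2] [0.64620391 0.00638354 0.015     ]
top tray_bin 0.9 [274.9, 457.7] [ 0.28601655 -0.38084753  0.015     ]
```

View pics/g7.png

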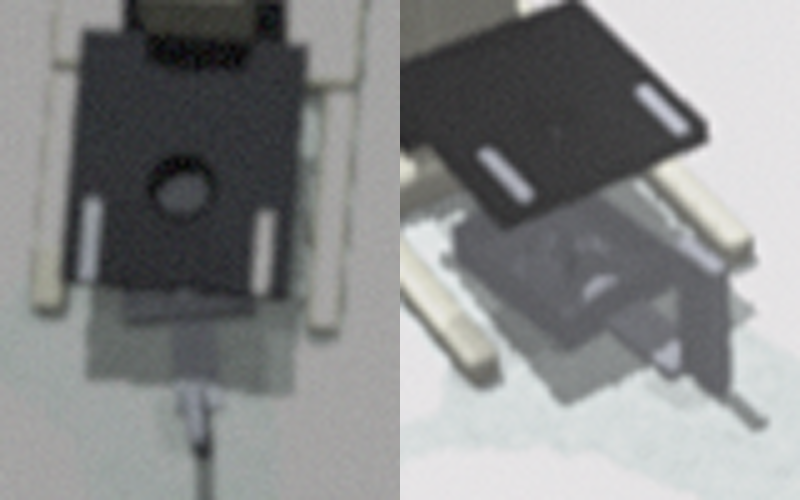

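The pin is out: the hole is empty and the pin lies in the tray bin (side crop, around (590, 265)). Now I'll return the punch to its rack hole.

>>> play_rows:
  steps:
    - {"delta_pos": [-1.3,2.7,0],"turn": 0}
    - {"delta_pos": [-1.3,2.7,0],"turn": 0}
    - {"delta_pos": [-1.3,2.7,0],"turn": 0}
    - {"delta_pos": [-1.2,2.5,0],"turn": 0}
    - {"delta_pos": [-0.8,1.6,0],"turn": 0}
    - {"delta_pos": [-0.5,1.0,0],"turn": -0.005}
    - {"delta_pos": [0,0,0],"turn": 0}
    - {"delta_pos": [0,0,0],"turn": 0}

```text
time: 20.4
eef_pos: [0.5254, 0.2689, 0.2863]
ee_rot: [-0.005, 0.996, -0.089, -0.001]
force: [-0.1, -0.5, -2.5]
opening: 0.212
gripper_force: 88.4
```

Run:
```python
from h import *
s=arm.state();print({k:np.round(s[k],4).tolist() for k in("eef_pos","ee_rot","q","time","force","opening")})
arm.grab_frame("side")
p=np.array(s["eef_pos"])+.1262*np.array([-.0024,.0118,-1]);print(p,proj("side",p))
for d in arm.landmark_of("side","punch_tip")[:2]: print(d["confidence"],d["centre"])
```

```text
{'eef_pos': [0.5254, 0.2689, 0.2863], 'ee_rot': [-0.0052, 0.996, -0.0894, -0.001], 'q': [0.4685, 0.253, 0.1874, 1.5014, 0.0099, -2.494], 'time': 20.4, 'force': [-0.1445, -0.5057, -2.4663], 'opening': 0.2122}
[0.52506332 0.27042302 0.16005145] [246.21987577 182.87891158]
0.55 [243.6, 184.1]
```

>>> play_rows:
  steps:
    - {"delta_pos": [-0.3,0.55,-1],"turn": 0}
    - {"delta_pos": [0,0,-2],"turn": 0}
    - {"delta_pos": [0,0,-2],"turn": 0}
    - {"delta_pos": [0,0,-1],"turn": 0}
    - {"delta_pos": [0,0,0],"turn": 0}

```text
time: 20.92
eef_pos: [0.5209, 0.2738, 0.2231]
ee_rot: [-0.004, 0.996, -0.09, -0.003]
force: [-0.8, 0.6, -1.5]
opening: 0.21
gripper_force: 88.4
```

>>> play_rows:
  steps:
    - {"delta_pos": [0,0,-0.5],"turn": 0}
    - {"delta_pos": [0,0,-0.5],"turn": 0}
    - {"delta_pos": [0,0,-0.5],"turn": 0}
    - {"delta_pos": [0,0,-0.5],"turn": 0}

```text
time: 21.25
eef_pos: [0.5224, 0.275, 0.2067]
ee_rot: [-0.006, 0.996, -0.089, -0.001]
force: [1.2, 0.2, -2.6]
opening: 0.215
gripper_force: 88.4
```

>>> play_rows:
  steps:
    - {"delta_pos": [0,0,-1],"turn": 0}
    - {"delta_pos": [0,0,-1],"turn": 0}
    - {"delta_pos": [0,0,-1],"turn": 0}
    - {"delta_pos": [0,0,-1],"turn": 0}
    - {"delta_pos": [0,0,-1],"turn": 0}
    - {"delta_pos": [0,0,-0.6],"turn": 0}
    - {"delta_pos": [0,0,0],"turn": 0}
    - {"delta_pos": [0,0,0],"turn": 0}

```text
time: 21.92
eef_pos: [0.5218, 0.2748, 0.15]
ee_rot: [-0.005, 0.996, -0.089, -0.001]
force: [0.4, -0.3, -1.0]
opening: 0.207
gripper_force: 88.4
```

>>> play_rows:
  steps:
    - {"delta_pos": [0,0,-0.4],"turn": 0}
    - {"delta_pos": [0,0,-0.2],"turn": 0}
    - {"delta_pos": [0,0,-0.2],"turn": 0}
    - {"delta_pos": [0,0,0],"turn": 0}

```text
time: 22.25
eef_pos: [0.5219, 0.2748, 0.1421]
ee_rot: [-0.005, 0.996, -0.089, -0.001]
force: [0.1, 0.6, -1.4]
opening: 0.213
gripper_force: 88.4
```

>>> play_rows:
  steps:
    - {"delta_pos": [0,0,-0.15],"turn": 0}
    - {"delta_pos": [0,0,0],"turn": 0}

```text
time: 22.42
eef_pos: [0.5222, 0.275, 0.1413]
ee_rot: [-0.006, 0.996, -0.089, -0.001]
force: [-0.5, -0.3, -0.8]
opening: 0.21
gripper_force: 88.7
```

>>> play_rows:
  steps:
    - {"delta_pos": [0,0,0],"turn": 0}
    - {"delta_pos": [0,0,0],"turn": 0}
    - {"delta_pos": [0,0,0],"turn": 0}
    - {"delta_pos": [0,0,0],"turn": 0}
    - {"delta_pos": [0,0,0],"turn": 0}
    - {"delta_pos": [0,0,0],"turn": 0}
    - {"delta_pos": [0,0,1.5],"turn": 0}
    - {"delta_pos": [0,0,3],"turn": 0}
    - {"delta_pos": [0,0,3],"turn": 0}
    - {"delta_pos": [0,0,3],"turn": 0}
    - {"delta_pos": [0,0,3],"turn": 0}
    - {"delta_pos": [0,0,0],"turn": 0}
  jaw: 0

```text
time: 23.42
eef_pos: [0.5234, 0.2756, 0.2825]
ee_rot: [-0.008, 0.996, -0.089, 0.003]
force: [0.2, -0.7, 0.4]
opening: 0.997
gripper_force: 0.0
```

Run:
```python
from h import *
s=arm.state();print({k:np.round(s[k],4).tolist() for k in("eef_pos","time","force","opening")})
u=arm.grab_frame("side");arm.grab_frame("top")
o=cv2.imread("pics/side0.png")
w=(slice(230,300),slice(165,210));d=cv2.absdiff(u,o).max(2)[w];print("rack diff px>50:",(d>50).sum(),"mean",d.mean())
for d in arm.masks_of("side","punch_grip")[:2]: print(d["confidence"],d["rect"])
for q in("punch_grip","pin","tray_bin"):
  for d in arm.landmark_of("side",q)[:2]: print(q,d["confidence"],d["centre"],atz("side",d["centre"],.131 if q=="punch_grip" else .015))
```

```text
{'eef_pos': [0.5234, 0.2756, 0.2825], 'time': 23.4167, 'force': [0.2156, -0.7077, 0.4284], 'opening': 0.9971}
rack diff px>50: 13 mean 17.18285714285714
0.64 [174.5, 240.6, 19.7, 40.3]
0.26 [237.7, 201.2, 58.9, 37.3]
punch_grip 0.86 [260.9, 182.8] [0.51895867 0.2799188  0.131     ]
punch_grip 0.2 [217.4, 291.8] [0.47888878 0.04891475 0.131     ]
pin 0.58 [213.9, 262.9] [0.63149537 0.02229034 0.015     ]
tray_bin 0.8 [212.1, 262.8] [0.63696756 0.01862894 0.015     ]
```

```bash
python3 -c "
from station import arm
print(arm.sign_off())"
```

```text
the job is handed in; nothing more can be done
None
```

I placed the tray under the hole, pushed the pin out into it, stood the punch back upright in its rack hole, and handed the job in at about 24 s of the 51 s limit; I haven't seen the verdict.

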